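# Find the stamped crate and push it to the dispatch line

### The arm

A 6-joint arm with a two-finger parallel gripper is mounted at the origin on a cart in front of the work surface, level with it; the furniture and walls round the work are solid. World frame = base frame: x ahead of the robot, y to its left, z up, the work surface at z = 0. Lengths are in mm, angles in rad, forces in N, time in s.
With the tool pointing down it reaches from about 275 to 850 mm from the base axis. Payload 19 kg.
Tool frame: the origin (TCP) lies midway between the tips of the shut fingers; the grasp point (between the pads) lies 19 mm behind it; z points along the fingers, y is the direction in which the jaws open and shut (so a half turn about z gives the same grasp; the last joint's range is limited). The gripper opens to 85 mm and grips with 20 to 120 N. Pads are 22 mm wide; open, the fingers measure 114 mm over their backs; the gripper's body (76 mm by 85 mm) begins 54 mm behind the grasp point. The pads swing forward as they close: fully open they stand 13 mm farther back than shut.
Start: joints at [1.023, 0.15, 1.437, -0, 1.554, -0.134], TCP at [231.203, 526.437, 231.267] pointing down, gripper open.
Joint ranges: [-2.8, 2.8], [-0.68, 2.1], [0.12, 2.68], [-1.39, 4.53], [0.16, 2.79], [-2.81, 2.81]. Speed limits (rad/s): [1.89, 1.89, 2.22, 3.01, 3.01, 3.01].

### API

Orientations are given as a rotation vector (axis times angle).
In Python, from station import * gives the robot as it stands.
- The arm moves only by the tool play_rows, never from a script. Its argument "deltas" is text: rows parted by semicolons, each of 5 numbers parted by spaces: the opening, from -1 (shut) to 1 (fully open), so that 0 is half open, then the shift along the world's x, y, z in m, then the turn about the world's z in rad. A call has 1 to 5 rows; each row shifts and turns the commanded pose from where the row before left it; what a row does not reach is not made up. A row lasts 1/8 s, in which the tool goes at most 62.5 mm and 10.7 degrees, less where a joint would pass 70% of its speed; a pose out of reach is approached as far as the arm can. A call with a gripper value outside its range is refused whole. The fingers move at their own pace and stop on an object; "grip_force" is the grip in N (left out, the last holds). Time passes only in rows, so rows that do not move let the fingers close. It gives the time, the measured TCP pose, the force and the opening at its end, in the units of the state.
- sense(): the state, without advancing time (a new reading comes with each control period).
- grab_frame(name): name is "scene" or "top" or "wrist"; returns a dict with "color" (480x640x3 uint8, red, green, blue), "fx", "fy", "cx", "cy" (pixels), "k1" (the pictures are not rectified: a ray, as slopes to the right and down, at radius r is drawn at 1 + k1 r^2 times it, then the intrinsics apply), "R" (3x3) and "t" (3): a world point X has camera coordinates R X + t. Camera axes: x right, y down, z forward; pixel columns grow to the right and rows downward; lengths in mm; the calibration is good to about 2 mm. A picture is of the moment at which its call begins. There is no depth.
- sign_off(): hands the job in, once; it reports no verdict.
The state is a dict: "time": time; "joints": joint angles; "dq": joint speeds; "joint_torque": joint torques, N m; "ee_pos": TCP position; "tool_rot": TCP orientation; "wrist_force": force on the tool from outside, world axes, zero at the start; "torque": the same for the moment, N m; "width": finger opening in mm.
Only numpy, scipy, OpenCV 4.12 (cv2) and the standard library are available. Lean on these libraries where they do the work, as an engineer would, in place of code of your own. Each camera call takes 0.05 s, during which the arm holds its last target.

### The job

First tip both small wooden crates over away from you, onto their backs, so that the undersides face you and show which one carries the red stamp. Then push the stamped crate sideways along the bench, still on its back, until its middle lies over the yellow dispatch line, and leave the unstamped crate lying on its back beside the line. Only push with the fingers: lift or carry neither crate, and leave everything else on the bench where it is.

Things in the scene. Friction and masses are not known exactly. Their poses are not given: they have to be found in the camera images.
- crate_a: one of two alike closed wooden crates, 60 deep (its x) x 80 wide (its y) x 110 tall (its z) mm, about 0.35 kg, upright at first; either may stand left or right and only one is stamped underneath. Origin at the centre of its underside; x points away from the robot (yaw up to 0.2 rad). On its back its x points down, its z lies level away from the robot, and it is 60 high
- crate_a_mid (a point): centre of crate_a (55 mm from its underside, half-way through it), axes as the crate's. Pushed away from the robot by a fingertip near the top of its near face, the crate tips about its far bottom edge without sliding, and beyond about 29 degrees falls onto its back by itself
- crate_b: the other of two alike closed wooden crates, 60 deep (its x) x 80 wide (its y) x 110 tall (its z) mm, about 0.35 kg, upright at first; either may stand left or right and only one is stamped underneath. Origin at the centre of its underside; x points away from the robot (yaw up to 0.2 rad). On its back its x points down, its z lies level away from the robot, and it is 60 high
- crate_b_mid (a point): centre of crate_b (55 mm from its underside, half-way through it), axes as the crate's. Pushed away from the robot by a fingertip near the top of its near face, the crate tips about its far bottom edge without sliding, and beyond about 29 degrees falls onto its back by itself
- stamp (a point): centre of the red stamp (a rectangular red frame 40x60 mm with a red dot in the middle), in the centre of the underside of whichever crate carries it; hidden while that crate stands upright, facing the robot once it lies on its back
- dispatch_line: flat yellow strip on the bench between the two crates, 60 wide (its y) x 300 long (its x, which runs away from the robot, yawed up to 0.1 rad) mm, with a thin 100 mm cross bar at each end, flush with the bench (nothing to catch on); origin at its centre, y to the robot's left
- cast_boss_0: bystander: dark round casting with a machined top, 50 mm across and 30 high, behind the work to the left; origin under its centre
- cast_boss_1: bystander: the same casting, behind the work in the middle; origin under its centre
- oil_can: bystander: green oil can, 62x72x123 mm, behind the work to the right; origin under its centre
- nut_m16_0: bystander: bright hexagon nut, 27 mm across, 13 high, near the robot's end of the dispatch line; origin under its centre
- tape_roll: bystander: roll of tan tape, 96 mm across, 25 high, at the near left of the bench; origin under its centre
There are look-alikes about, which are no part of the job. What is shaped like the crate_a but green is not meant.

How it is judged:
By the outcome, as a careful person would: the job done as asked, in the order asked, and still so for the second after the job is handed in, with the robot touching nothing.
It also fails if it takes over 72 s, if anything falls off the work surface, if the arm or the gripper's body presses on something with over 40 N, if the wrist force passes 120 N, or if a joint passes its speed limit or range.

## Working session

There is one attempt and no reset: what is moved stays moved. The work goes in short steps, Python scripts to look and compute and a tool call to move; the robot and the scene stay as the last step left them, time stands still between calls to the robot, and variables do not carry over. Pictures are saved under pics/ and viewed, and the job is handed in when it is done.

Besides the shell and the picture viewer there is one more tool, called by a JSON object that holds its "fn" and its "kwargs", one argument or row to a line. play_rows: Moves the arm, as the interface text tells. Its arguments: {"type":"object","properties":{"deltas":{"type":"string"},"grip_force":{"type":"number"}},"required":["deltas"]}

```bash
mkdir -p pics; cat > h.py <<'E'
from station import *
import numpy as np, cv2
def snap(n,f):
    d=grab_frame(n); cv2.imwrite('pics/'+f,d['color'][:,:,::-1]); np.savez('pics/'+f+'.npz',**{k:np.array(v) for k,v in d.items()}); return d
def ray(d,u,v):
    x=(u-d['cx'])/d['fx'];y=(v-d['cy'])/d['fy']
    X,Y=x,y
    for _ in range(20):
        s=1+d['k1']*(X*X+Y*Y);X,Y=x/s,y/s
    R=np.array(d['R']);t=np.array(d['t'])
    return -R.T@t, R.T@np.array([X,Y,1.])
def onz(d,u,v,z=0):
    o,r=ray(d,u,v); return (o+r*(z-o[2])/r[2]).round(1)
E
python3 - <<'E'
from h import *
for n in('scene','top','wrist'): 
    d=snap(n,n+'0.png'); print(n,-np.array(d['R']).T@np.array(d['t']))
print(sense())
E
```

```text
scene [-398.71769515  526.32073286 1201.12528419]
top [ 402.86493502   79.25880221 1009.78454411]
wrist [168.67420831 554.43671946 373.74374709]
{'time': 0.15, 'joints': array([ 1.02298819e+00,  1.50870771e-01,  1.43785455e+00, -2.32310968e-06,
        1.55383072e+00, -1.33973335e-01]), 'dq': array([ 0.00049167, -0.00132457, -0.00130049,  0.00081864, -0.00179943,
        0.00058978]), 'joint_torque': array([ 2.96219252e-03, -7.13389564e+01, -5.71041226e+01, -4.22251503e-05,
        7.24773781e-03, -9.16370595e-06]), 'ee_pos': array([231.12296137, 526.29113902, 230.82895919]), 'tool_rot': array([-6.45355620e-01, -3.07426554e+00,  1.42728750e-03]), 'wrist_force': array([ 0.22979863, -0.44673239, -0.29100349]), 'torque': array([ 0.02146165, -0.00153324,  0.00779862]), 'width': 85.55228538365115}
```

View pics/scene0.png

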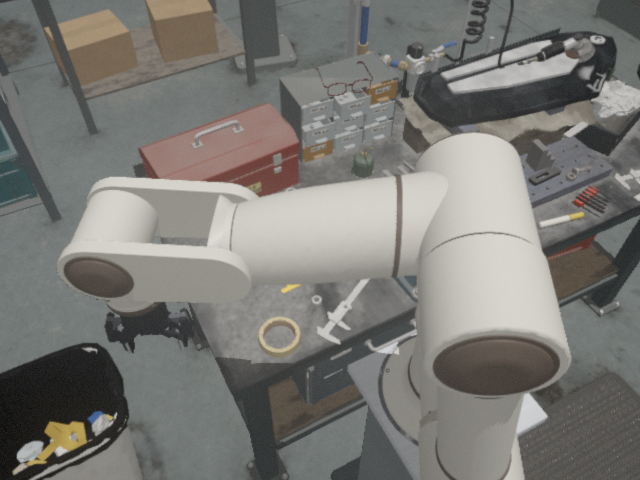

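View pics/top0.png

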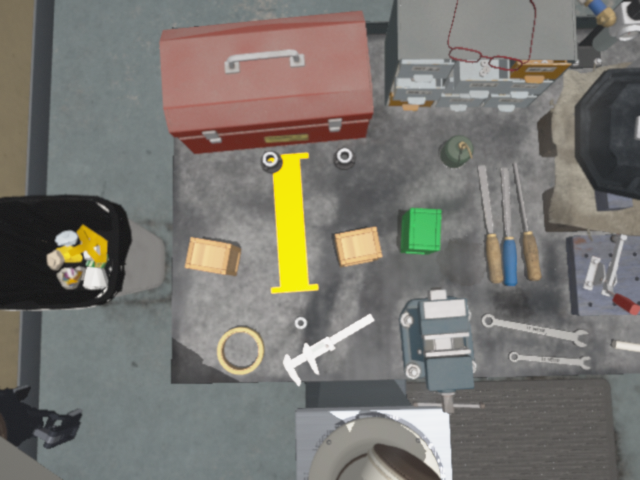

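The top view shows tan crates at (212,255) and (358,246). The green block at (421,231) is the look-alike, so it is not meant. The yellow line runs from (294,290) to (291,155), with castings at (271,160) and (345,157) and the nut at (300,323).

```bash
python3 - <<'E'
from h import *
d=dict(np.load('pics/top0.png.npz')); im=d['color'][:,:,::-1].copy()
cv2.imwrite('pics/crop0.png',cv2.resize(im[140:340,170:450],None,fx=2.8,fy=2.8,interpolation=cv2.INTER_CUBIC))
hsv=cv2.cvtColor(im,cv2.COLOR_BGR2HSV)
def cs(lo,hi,z):
    m=cv2.inRange(hsv,lo,hi); m[:140]=0;m[345:]=0; m[:,:172]=0;m[:,450:]=0
    m=cv2.morphologyEx(m,cv2.MORPH_CLOSE,np.ones((3,3)))
    for c in cv2.findContours(m,0,2)[0]:
        if cv2.contourArea(c)<150: continue
        r=cv2.minAreaRect(c); b=cv2.boxPoints(r)
        print(cv2.contourArea(c),np.round(r[0],1),'ctr',onz(d,*r[0],z),[onz(d,*p,z)[:2].tolist() for p in b], b.round(0).tolist())
print('yellow');cs((26,200,150),(34,255,255),0)
print('tan');cs((8,60,120),(22,200,255),110)
print('green');cs((50,100,80),(75,255,255),110)
for n,u,v in(('b0',271,159),('b1',345,156),):print(n,onz(d,u,v,30))
print('nut',onz(d,300,323,13), 'roll', onz(d,240,350,25),'toolbox edge',[onz(d,u,150,0) for u in(190,280,370)],'caliper tip',onz(d,373,316),onz(d,285,355))
E
```

```text
yellow
3373.5 [289.6 222.2] ctr [546.7 165.4   0. ] [[696.1, 221.6], [699.9, 124.2], [402.0, 111.0], [398.1, 205.4]] [[263.0, 156.0], [307.0, 153.0], [316.0, 289.0], [272.0, 292.0]]
tan
216.0 [240.5 335.5] ctr [318.  252.4 110. ] [[334.7, 295.0], [332.8, 209.7], [301.3, 210.1], [303.1, 295.0]] [[218.0, 327.0], [263.0, 327.0], [263.0, 344.0], [218.0, 344.0]]
1586.0 [212.8 256.1] ctr [469.4 304.7 110. ] [[448.5, 360.2], [509.9, 350.2], [490.4, 249.2], [429.4, 259.8]] [[184.0, 268.0], [189.0, 236.0], [242.0, 244.0], [236.0, 276.0]]
1407.5 [358.1 246.2] ctr [481.2  25.6 110. ] [[507.5, 72.2], [521.0, -10.8], [455.1, -20.7], [441.8, 61.7]] [[333.0, 233.0], [376.0, 225.0], [383.0, 259.0], [340.0, 267.0]]
green
1611.5 [420.8 230.8] ctr [507.7 -95.5 110. ] [[466.7, -54.8], [554.6, -62.4], [549.2, -136.5], [461.4, -128.1]] [[400.0, 253.0], [403.0, 207.0], [441.0, 209.0], [439.0, 254.0]]
b0 [679.5 200.3  30. ]
b1 [681.5  42.5  30. ]
nut [331.7 146.2  13. ] roll [280.6 270.   25. ] toolbox edge [array([713.6, 383.1,   0. ]), array([707.7, 183.9,   0. ]), array([702. , -13.9,   0. ])] caliper tip [341.8  -7.7   0. ] [265.  179.9  -0. ]
```

View pics/crop0.png

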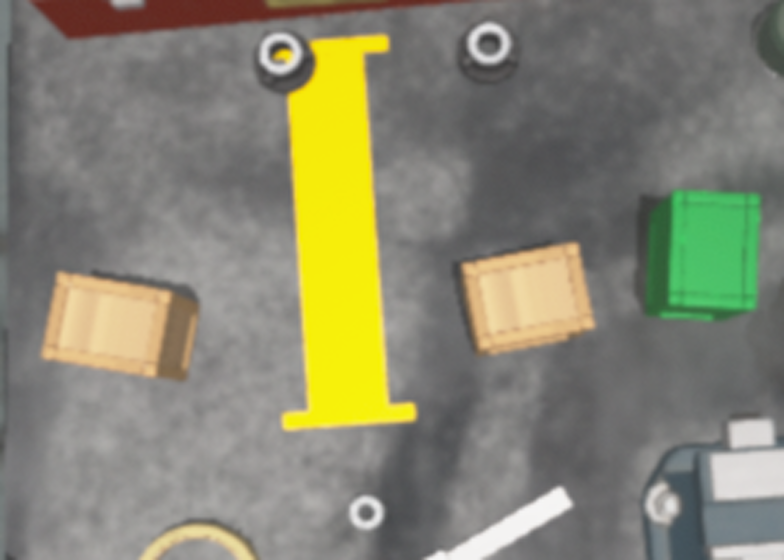

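```bash
python3 - <<'E'
from h import *
d=dict(np.load('pics/top0.png.npz'))
for n,P in(('L',[(57,272),(170,289),(158,376),(42,357)]),('R',[(461,263),(576,243),(594,329),(479,353)])):
    W=np.array([onz(d,170+u/2.8,140+v/2.8,110) for u,v in P])[:,:2]
    c=W.mean(0); ax=(W[0]+W[1]-W[2]-W[3])/2; ay=(W[0]+W[3]-W[1]-W[2])/2
    print(n,W.tolist(),c,np.linalg.norm(ax),np.linalg.norm(ay),'yaw',np.arctan2(ax[1],ax[0]),np.arctan2(-ay[0],ay[1]))
    y=(np.arctan2(ax[1],ax[0])+np.arctan2(-ay[0],ay[1]))/2; e=np.array([np.cos(y),np.sin(y)])
    print(' near face mid',c-30*e,'lying centre',c+85*e)
L=[[(288,98),(365,64)],[(308,412),(386,404)]]
for p in ((289,95),(365,95),(308,405),(388,402)): print('line',onz(d,170+p[0]/2.8,140+p[1]/2.8,0))
E
```

```text
L [[507.1, 348.3], [493.3, 270.2], [433.8, 278.6], [448.7, 358.4]] [470.725 313.875] 59.671308013148234 80.24353556517809 yaw -0.1556435221612823 -0.17979776775218553
 near face mid [441.14596501 318.88306242] lying centre [554.5322658  299.68548982]
R [[506.0, 69.8], [517.8, -9.4], [458.4, -19.5], [444.0, 59.2]] [481.55   25.025] 61.57607083924727 80.0294477052041 yaw 0.16888647872318358 0.16442969643744673
 near face mid [451.96566036  20.04836983] lying centre [565.37229565  39.12545216]
line [654.3 199.6   0. ]
line [652.7 140.1   0. ]
line [412.7 188.2   0. ]
line [413.5 127.1   0. ]
```

{"fn": "play_rows", "kwargs": {
  "deltas": "-1 0.02 -0.025 0 -0.166; -1 0.02 -0.025 0 -0.166; -1 0.02 -0.025 0 -0.166; -1 0.02 -0.025 0 -0.166; -1 0.02 -0.025 0 -0.166",
  "grip_force": 40
}}

```text
time: 0.78
ee_pos: [331.7, 400.5, 231.1]
tool_rot: [-1.837, -2.548, 0.001]
wrist_force: [0.0, 0.2, -0.3]
width: -0.1
```

{"fn": "play_rows", "kwargs": {
  "deltas": "-1 0.02 -0.025 0 -0.166; -1 0.02 -0.025 0 -0.166; -1 0.02 -0.025 0 -0.166; -1 0 0 -0.04 0; -1 0 0 -0.04 0"
}}

```text
time: 1.4
ee_pos: [391.5, 326.0, 150.3]
tool_rot: [2.404, 2.022, 0.001]
wrist_force: [0.7, 0.4, -0.2]
width: -0.2
```

```bash
python3 - <<'E'
from h import *
s=sense();print(s['time'],s['ee_pos'],s['width'],s['tool_rot'],s['wrist_force'])
snap('top','top1.png')
E
```

```text
1.4 [391.4952399  326.04014506 150.30512848] -0.2333379528155683 [2.40404391e+00 2.02240308e+00 9.58466715e-04] [ 0.69177704  0.40875114 -0.22836227]
```

View pics/top1.png

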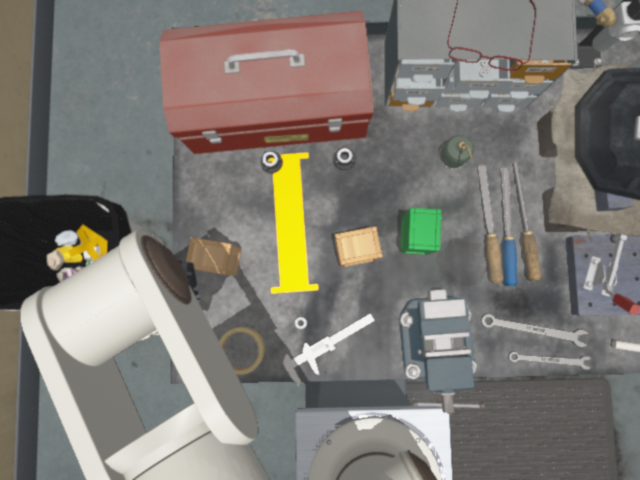

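{"fn": "play_rows", "kwargs": {
  "deltas": "-1 0 0 -0.052 0; -1 0.015 -0.002 0 0; -1 0.012 -0.002 0 0; -1 0.01 -0.002 0 0; -1 0.01 -0.002 0 0"
}}

```text
time: 2.08
ee_pos: [439.4, 318.5, 100.6]
tool_rot: [2.403, 2.023, 0.002]
wrist_force: [-2.0, 0.4, 0.7]
width: -0.2
```

{"fn": "play_rows", "kwargs": {
  "deltas": "-1 0.01 -0.0017 0 0; -1 0.01 -0.0017 0 0; -1 0.01 -0.0017 0 0; -1 0.01 -0.0017 0 0; -1 0 0 0 0"
}}

```text
time: 2.7
ee_pos: [478.8, 311.4, 99.0]
tool_rot: [-2.404, -2.023, 0.0]
wrist_force: [0.9, 0.4, -0.2]
width: 0.0
```

```bash
python3 - <<'E'
from h import *
s=sense();print(s['time'],s['ee_pos'],s['wrist_force'])
snap('top','top2.png');snap('wrist','w2.png')
E
```

```text
2.7 [478.79017033 311.42331689  99.04261796] [ 0.86312314  0.44284161 -0.21791856]
```

View pics/top2.png

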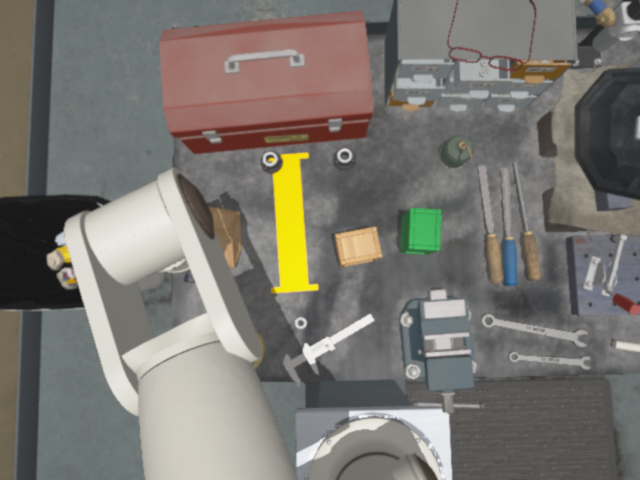

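View pics/w2.png

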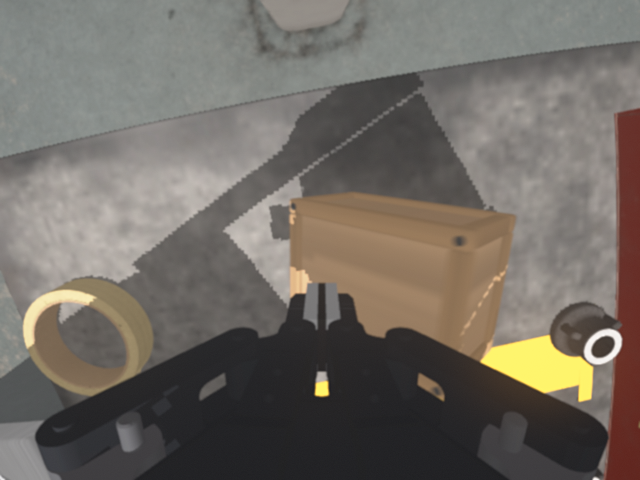

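The crate is tilting, so I'll keep going.

{"fn": "play_rows", "kwargs": {
  "deltas": "-1 0.01 -0.0017 0 0; -1 0.01 -0.0017 0 0; -1 0.008 -0.0013 0 0; -1 0 0 0 0; -1 0 0 0 0"
}}

```text
time: 3.42
ee_pos: [506.1, 306.9, 99.2]
tool_rot: [-2.403, -2.023, 0.001]
wrist_force: [-0.2, 0.0, -0.5]
width: 0.4
```

```bash
python3 - <<'E'
from h import *
s=sense();print(s['time'],s['ee_pos'],s['wrist_force'])
snap('wrist','w3.png')
E
```

```text
3.425 [506.07487463 306.91688811  99.15387567] [-0.24702864  0.02904924 -0.47346241]
```

View pics/w3.png

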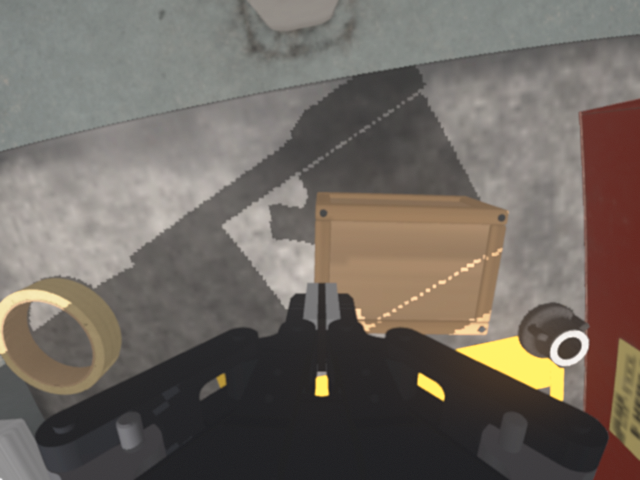

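{"fn": "play_rows", "kwargs": {
  "deltas": "-1 -0.02 0 0.05 0; -1 -0.02 0 0.04 0; -1 -0.015 -0.04 0 0.08; -1 -0.015 -0.05 0 0.08; -1 -0.015 -0.05 0 0.08"
}}

```text
time: 4.1
ee_pos: [420.2, 165.9, 189.3]
tool_rot: [2.139, 2.301, 0.0]
wrist_force: [1.1, 0.1, 0.8]
width: -0.1
```

{"fn": "play_rows", "kwargs": {
  "deltas": "-1 -0.015 -0.05 0 0.096; -1 -0.003 -0.05 0 0; -1 0 -0.055 0 0; -1 0 0 -0.045 0; -1 0 0 -0.045 0"
}}

```text
time: 4.72
ee_pos: [403.2, 11.2, 98.6]
tool_rot: [2.032, 2.394, 0.001]
wrist_force: [0.4, -0.4, -0.3]
width: -0.3
```

```bash
python3 - <<'E'
from h import *
s=sense();print(s['time'],s['ee_pos'],s['wrist_force'])
snap('top','top4.png')
E
```

```text
4.725 [403.20328045  11.22415942  98.56060019] [ 0.36240936 -0.44977397 -0.3102264 ]
```

View pics/top4.png

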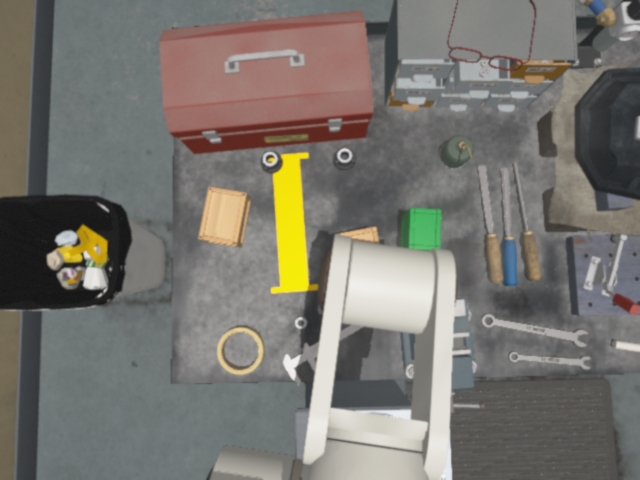

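The left crate at (224,216) lies on its back. Next I'll tip the right one.

{"fn": "play_rows", "kwargs": {
  "deltas": "-1 0.015 0.0025 0 0; -1 0.012 0.002 0 0; -1 0.01 0.0017 0 0; -1 0.01 0.0017 0 0; -1 0.01 0.0017 0 0"
}}

```text
time: 5.4
ee_pos: [461.1, 21.8, 99.7]
tool_rot: [2.03, 2.397, 0.0]
wrist_force: [-1.8, -0.4, 1.0]
width: 0.1
```

{"fn": "play_rows", "kwargs": {
  "deltas": "-1 0.01 0.0017 0 0; -1 0.01 0.0017 0 0; -1 0.01 0.0017 0 0; -1 0.01 0.0017 0 0; -1 0.01 0.0017 0 0"
}}

```text
time: 6.02
ee_pos: [510.9, 30.1, 99.2]
tool_rot: [-2.031, -2.397, 0.0]
wrist_force: [0.5, 0.0, 0.0]
width: -0.2
```

{"fn": "play_rows", "kwargs": {
  "deltas": "-1 0.008 0.0013 0 0; -1 0 0 0 0; -1 0 0 0 0; -1 -0.03 0 0.05 0; -1 -0.04 0 0.04 0"
}}

```text
time: 6.65
ee_pos: [447.3, 31.3, 190.4]
tool_rot: [-2.031, -2.397, 0.0]
wrist_force: [1.0, -0.1, 0.6]
width: -0.8
```

{"fn": "play_rows", "kwargs": {
  "deltas": "-1 -0.04 0 0.03 0; -1 -0.04 0 0.03 0; -1 -0.04 0 0.03 0; -1 0 0 0 0"
}}

```text
time: 7.15
ee_pos: [327.0, 31.3, 281.7]
tool_rot: [2.028, 2.393, 0.004]
wrist_force: [1.8, -0.6, -1.3]
width: -0.4
```

```bash
python3 - <<'E'
from h import *
s=sense();print(s['time'],s['ee_pos'],s['wrist_force'])
for n in ('top','wrist','scene'): snap(n,n+'5.png')
E
```

```text
7.15 [327.04809393  31.33899579 281.6533098 ] [ 1.78142683 -0.58417767 -1.31642069]
```

View pics/top5.png

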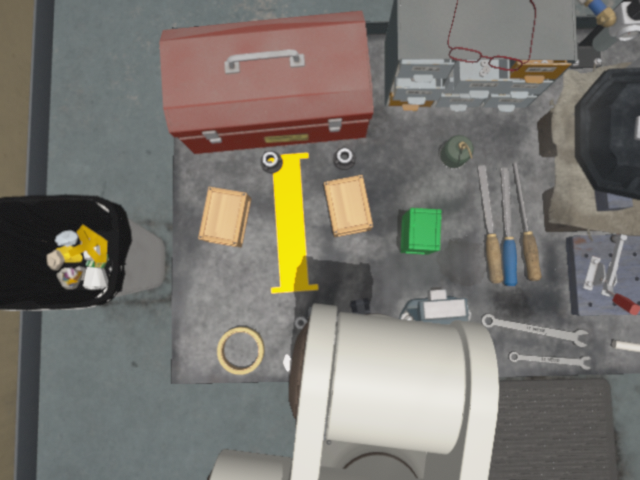

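View pics/scene5.png

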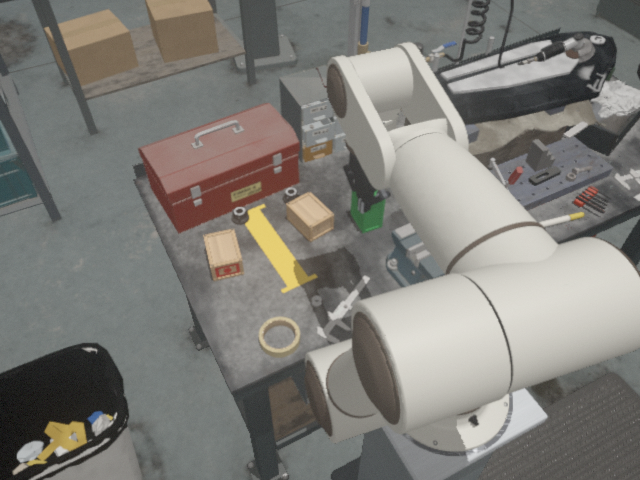

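View pics/wrist5.png

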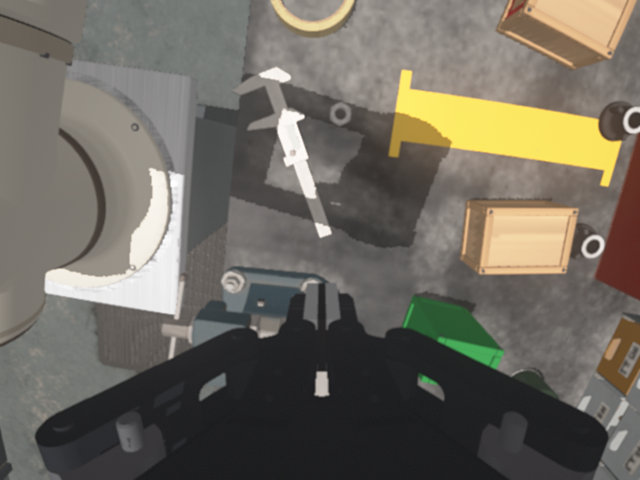

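The scene view shows red on the left crate's underside at (228,270), and the right crate's near face at (317,232) looks plain. I'll enlarge both and measure the lying crates.

```bash
python3 - <<'E'
from h import *
s=dict(np.load('pics/scene5.png.npz'))['color'][:,:,::-1]
cv2.imwrite('pics/c5.png',cv2.resize(s[185:305,190:350],None,fx=5,fy=5,interpolation=cv2.INTER_CUBIC))
d=dict(np.load('pics/top5.png.npz')); im=d['color'][:,:,::-1].copy()
cv2.imwrite('pics/t5.png',cv2.resize(im[140:300,180:400],None,fx=3.6,fy=3.6,interpolation=cv2.INTER_CUBIC))
hsv=cv2.cvtColor(im,cv2.COLOR_BGR2HSV); m=cv2.inRange(hsv,(8,60,120),(22,200,255)); m[:140]=0;m[300:]=0; m[:,:172]=0;m[:,400:]=0
for c in cv2.findContours(cv2.morphologyEx(m,3,np.ones((3,3))),0,2)[0]:
    if cv2.contourArea(c)>300:
        r=cv2.minAreaRect(c);print(r,onz(d,*r[0],60),[onz(d,*p,60)[:2].tolist() for p in cv2.boxPoints(r)])
E
```

```text
((224.69232177734375, 216.5384521484375), (45.106712341308594, 56.08921432495117), 11.309932708740234) [553.4 292.9  60. ] [[507.4, 349.5], [620.8, 327.2], [599.7, 235.9], [487.0, 259.3]]
((348.1922912597656, 205.46153259277344), (57.069793701171875, 40.98827362060547), 78.69007110595703) [569.4  40.1  60. ] [[620.7, 91.3], [635.2, 8.4], [518.8, -10.4], [504.6, 71.4]]
```

View pics/c5.png

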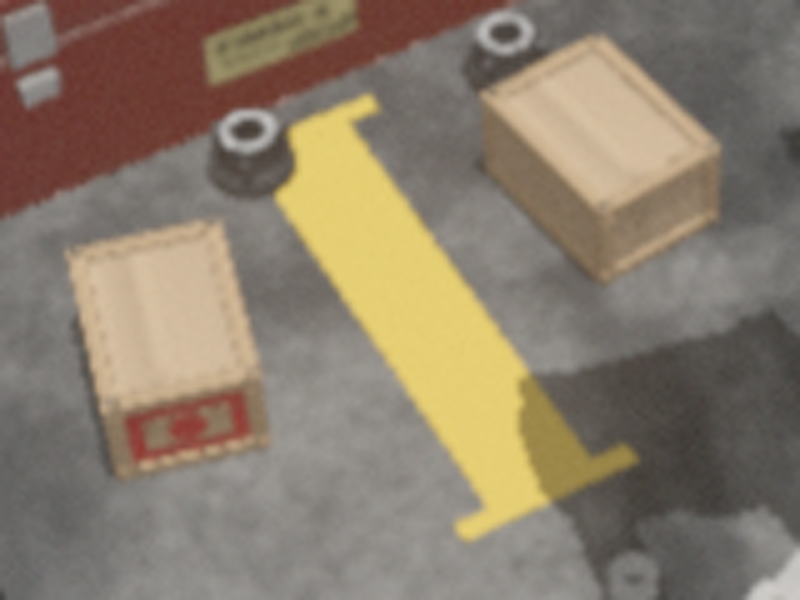

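View pics/t5.png

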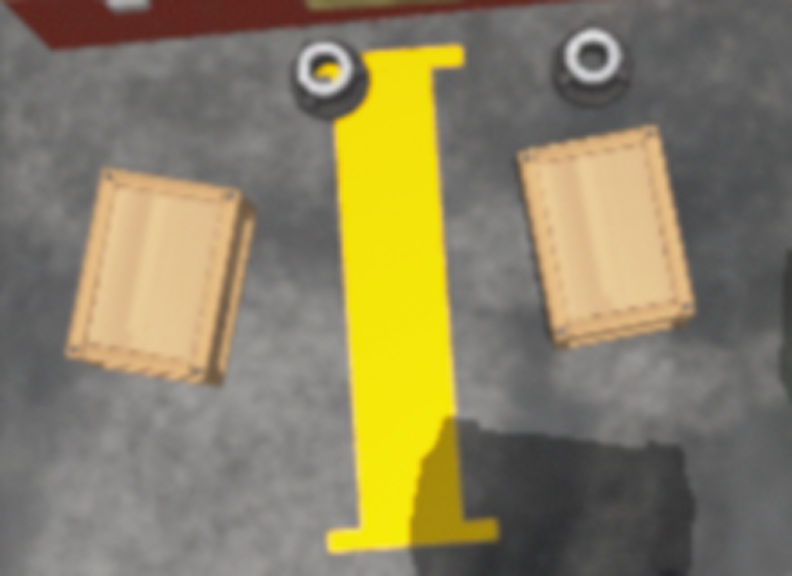

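The left crate carries the red stamp and the right one is plain. Next I'll compute the push line.

```bash
cat >> h.py <<'E'
def face(d,P,s,o,z=60):
    W=np.array([onz(d,o[0]+u/s,o[1]+v/s,z) for u,v in P])[:,:2]
    c=W.mean(0); ax=(W[0]+W[1]-W[2]-W[3])/2; ay=(W[0]+W[3]-W[1]-W[2])/2
    y=(np.arctan2(ax[1],ax[0])+np.arctan2(-ay[0],ay[1]))/2
    print(W.tolist(),'c',c.round(1),np.linalg.norm(ax),np.linalg.norm(ay),'yaw',y)
    return c,y
E
python3 - <<'E'
from h import *
d=dict(np.load('pics/top5.png.npz'))
c,y=face(d,[(103,169),(241,191),(207,381),(67,355)],3.6,(180,140))
face(d,[(519,152),(656,127),(693,312),(557,347)],3.6,(180,140))
ey=np.array([-np.sin(y),np.cos(y)])
for k in(75,65,51):print(k,c+k*ey)
E
```

```text
[[615.9, 326.0], [600.9, 247.0], [492.6, 267.0], [509.4, 346.4]] c [554.7 296.6] 109.28311854993888 80.78025748906721 yaw -0.19201697766198433
[[619.1, 87.9], [631.4, 9.5], [524.6, -7.8], [506.7, 69.3]] c [570.4  39.7] 111.06017513042197 79.20273038222862 yaw 0.1770802018424627
75 [569.01293926 370.22159853]
65 [567.10454736 360.40538539]
51 [564.43279869 346.662687  ]
```

{"fn": "play_rows", "kwargs": {
  "deltas": "0.3 0.03 0.041 0 -0.045; 0.3 0.03 0.041 0 -0.045; 0.3 0.03 0.041 0 -0.045; 0.3 0.03 0.041 0 -0.045; 0.3 0.03 0.041 0 -0.045"
}}

```text
time: 7.92
ee_pos: [479.4, 238.2, 277.2]
tool_rot: [-2.287, -2.152, 0.004]
wrist_force: [-0.4, -0.7, 0.4]
width: 55.2
```

{"fn": "play_rows", "kwargs": {
  "deltas": "0.3 0.03 0.041 0 -0.045; 0.3 0.03 0.041 0 -0.045; 0.3 0.03 0.042 0 -0.04; 0.3 0 0 0 0"
}}

```text
time: 8.43
ee_pos: [569.5, 362.8, 274.2]
tool_rot: [-2.42, -2.001, 0.009]
wrist_force: [-0.5, -0.8, -0.3]
width: 55.4
```

{"fn": "play_rows", "kwargs": {
  "deltas": "0.3 0 0 -0.05 0; 0.3 0 0 -0.05 0; 0.3 0 0 -0.05 0; 0.3 0 0 0 0"
}}

```text
time: 8.93
ee_pos: [566.4, 359.2, 124.6]
tool_rot: [-2.421, -1.999, 0.012]
wrist_force: [-0.2, -0.1, 1.2]
width: 55.4
```

```bash
python3 - <<'E'
from h import *
s=sense();print(s['time'],s['ee_pos'],s['tool_rot'],s['width'],s['wrist_force'])
for n in ('top','wrist','scene'): snap(n,n+'6.png')
E
```

```text
8.925 [566.35676463 359.16070901 124.59835574] [-2.42065937 -1.9994061   0.0124417 ] 55.43872608539128 [-0.15770329 -0.14357345  1.16483123]
```

View pics/wrist6.png

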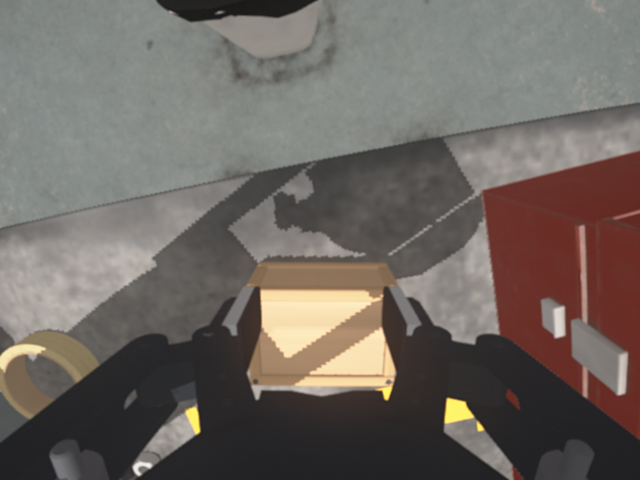

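View pics/scene6.png

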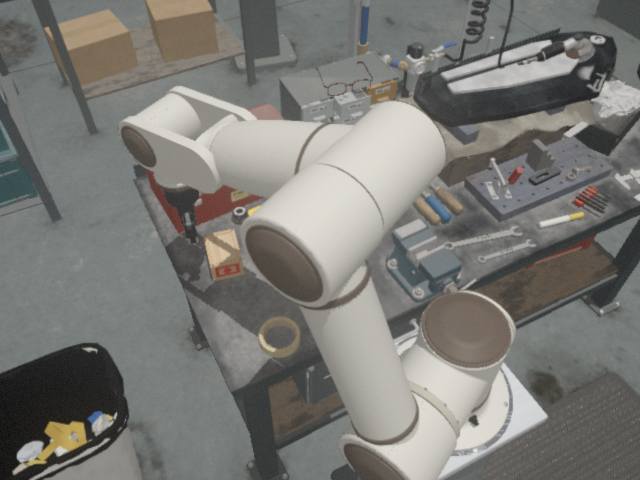

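{"fn": "play_rows", "kwargs": {
  "deltas": "0.3 0.001 0.004 -0.04 0; 0.3 0 0 -0.04 0; 0.3 0 0 -0.022 0; 0.3 0 0 0 0; 0.3 0 0 0 0"
}}

```text
time: 9.7
ee_pos: [570.3, 364.9, 29.8]
tool_rot: [2.422, 2.0, 0.005]
wrist_force: [-0.7, -0.2, -0.1]
width: 55.6
```

{"fn": "play_rows", "kwargs": {
  "deltas": "0.3 0 0 -0.006 0; 0.3 -0.0023 -0.0118 0 0; 0.3 -0.0019 -0.0098 0 0; 0.3 -0.0019 -0.0098 0 0; 0.3 -0.0019 -0.0098 0 0"
}}

```text
time: 10.32
ee_pos: [561.2, 322.4, 21.5]
tool_rot: [-2.422, -2.0, -0.0]
wrist_force: [0.2, 1.8, -0.4]
width: 55.4
```

{"fn": "play_rows", "kwargs": {
  "deltas": "0.3 -0.0019 -0.0098 0 0; 0.3 -0.0019 -0.0098 0 0; 0.3 -0.0019 -0.0098 0 0; 0.3 -0.0019 -0.0098 0 0; 0.3 -0.0019 -0.0098 0 0"
}}

```text
time: 10.95
ee_pos: [551.7, 273.6, 21.4]
tool_rot: [-2.422, -2.001, -0.0]
wrist_force: [1.0, 3.6, 2.3]
width: 55.8
```

```bash
python3 - <<'E'
from h import *
s=sense();print(s['time'],s['ee_pos'],s['tool_rot'],s['width'],s['wrist_force'])
for n in ('top','wrist','scene'): snap(n,n+'7.png')
E
```

```text
10.95 [551.65028368 273.58702221  21.39699477] [-2.42205808e+00 -2.00070029e+00 -4.14431527e-04] 55.788261792888065 [0.97360087 3.60129884 2.29250781]
```

View pics/wrist7.png

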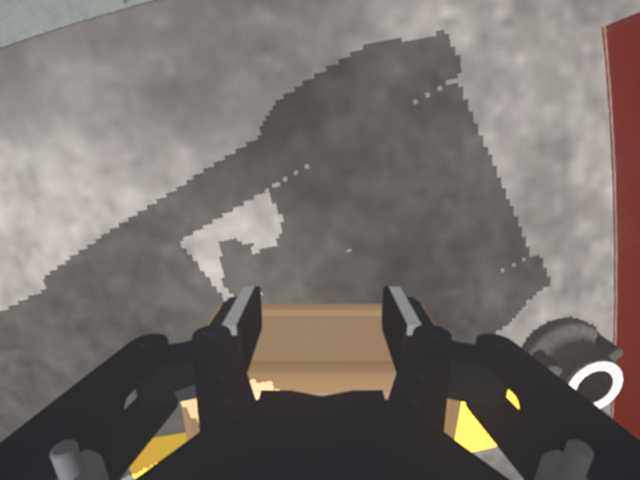

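View pics/top7.png

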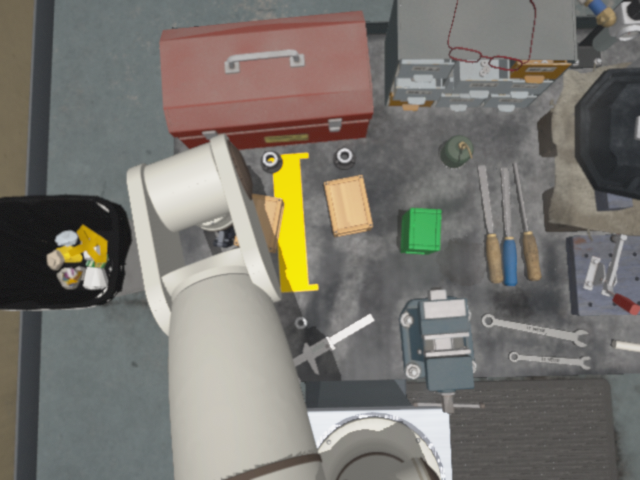

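{"fn": "play_rows", "kwargs": {
  "deltas": "0.3 -0.0019 -0.0098 0 0; 0.3 -0.0019 -0.0098 0 0; 0.3 -0.0019 -0.0098 0 0; 0.3 -0.0019 -0.0098 0 0; 0.3 -0.0019 -0.0098 0 0"
}}

```text
time: 11.72
ee_pos: [542.0, 224.3, 21.2]
tool_rot: [-2.422, -2.0, 0.001]
wrist_force: [0.1, 1.1, -0.4]
width: 55.2
```

{"fn": "play_rows", "kwargs": {
  "deltas": "0.3 -0.0014 -0.007 0 0; 0.3 0 0 0 0; 0.3 0 0 0 0; 0.3 0.004 0.02 0 0; 0.3 0.006 0.03 0 0"
}}

```text
time: 12.35
ee_pos: [551.1, 269.3, 21.4]
tool_rot: [-2.423, -2.0, -0.0]
wrist_force: [0.5, 0.5, -0.0]
width: 55.4
```

{"fn": "play_rows", "kwargs": {
  "deltas": "0.3 0 0 0.05 0; 0.3 0 0 0.05 0; 0.3 -0.02 0.04 0.04 0; 0.3 -0.04 0.04 0 0; 0.3 -0.05 0.03 0 0"
}}

```text
time: 12.98
ee_pos: [439.6, 380.5, 161.5]
tool_rot: [-2.422, -2.001, -0.001]
wrist_force: [0.9, 1.1, 0.0]
width: 55.4
```

{"fn": "play_rows", "kwargs": {
  "deltas": "0.3 -0.05 0.03 0.02 0; 0.3 -0.05 0.02 0.02 0; 0.3 -0.05 0.02 0 0; 0.3 0 0 0 0"
}}

```text
time: 13.48
ee_pos: [287.5, 450.2, 202.0]
tool_rot: [-2.417, -2.005, -0.001]
wrist_force: [0.9, 0.2, -0.6]
width: 55.4
```

```bash
python3 - <<'E'
from h import *
s=sense();print(s['time'],s['ee_pos'],s['width'],s['wrist_force'])
d=snap('top','top8.png');snap('scene','scene8.png')
cv2.imwrite('pics/t8.png',cv2.resize(d['color'][140:300,180:400,::-1],None,fx=3.6,fy=3.6,interpolation=cv2.INTER_CUBIC))
E
```

```text
13.475 [287.51404863 450.21428547 201.96528177] 55.39237201623088 [ 0.86657325  0.23421918 -0.57032125]
```

View pics/t8.png

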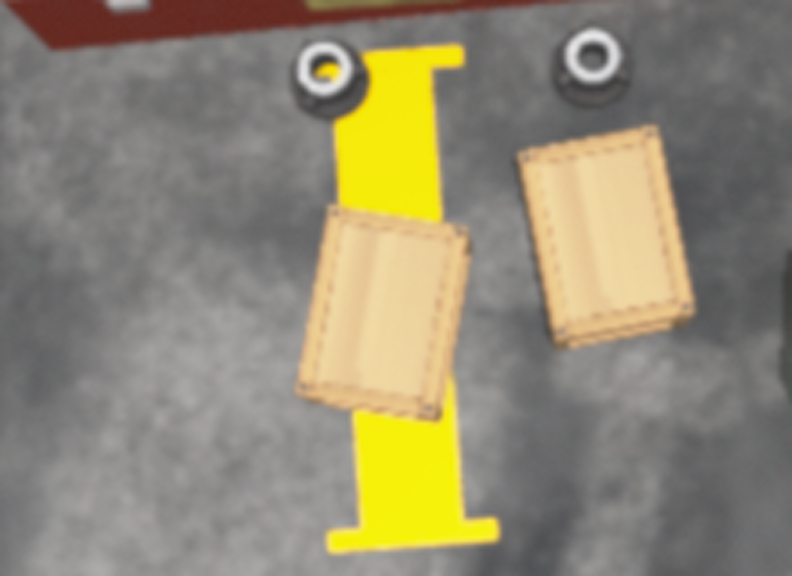

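View pics/scene8.png

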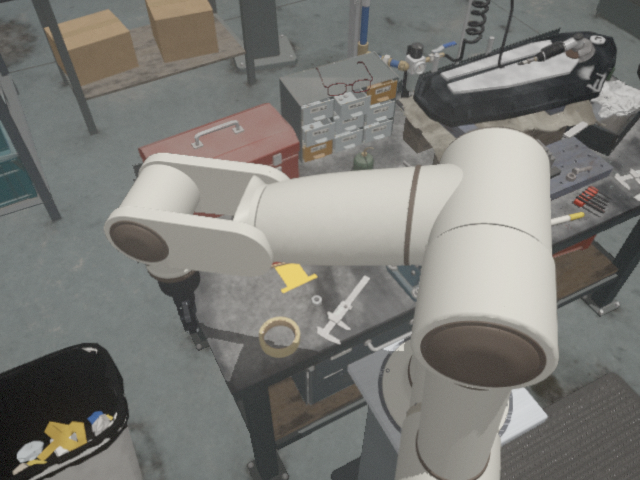

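```bash
python3 - <<'E'
from h import *
d=dict(np.load('pics/top8.png.npz'))
face(d,[(332,206),(469,228),(436,415),(298,391)],3.6,(180,140))
face(d,[(519,152),(656,127),(693,312),(557,347)],3.6,(180,140))
for p in((340,195),(442,195),(356,435),(457,435)):print(onz(d,180+p[0]/3.6,140+p[1]/3.6,0))
E
```

```text
[[590.8, 195.1], [575.9, 117.4], [470.1, 138.2], [485.6, 215.6]] c [530.6 166.6] 107.50196509831797 79.025581301247 yaw -0.19341990738329645
[[619.1, 87.9], [631.4, 9.5], [524.6, -7.8], [506.7, 69.3]] c [570.4  39.7] 111.06017513042197 79.20273038222862 yaw 0.1770802018424627
[609.3 197.5   0. ]
[607.5 135.7   0. ]
[463.6 189.9   0. ]
[462.1 129.6   0. ]
```

The stamped crate's centre is (531,167) and the line's middle there is about y=163, so it is 3 mm off on a 60 mm line. The unstamped crate lies clear to the right, and everything else is in place.

```bash
python3 - <<'E'
from h import *
a=cv2.imread('pics/top0.png').astype(int);b=cv2.imread('pics/top8.png').astype(int)
D=np.abs(a-b).sum(2)
for n,(u,v,r) in dict(b0=(271,160,10),b1=(345,157,10),nut=(300,323,6),roll=(240,350,22),can=(456,150,15),green=(421,231,18),caliper=(330,345,30)).items(): print(n,D[v-r:v+r,u-r:u+r].mean().round(1))
print(sense()['dq'].round(3)); print(sign_off())
E
```

```text
b0 2.5
b1 2.5
nut 2.4
roll 65.1
can 2.5
green 3.2
caliper 2.1
[-0.034  0.009 -0.002 -0.002 -0.001 -0.008]
the job is handed in; nothing more can be done
None
```

View pics/top8.png

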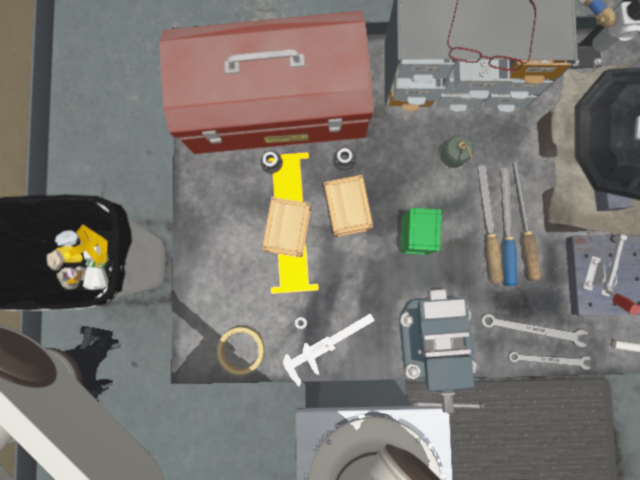

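Both crates are tipped onto their backs, and the stamped one now lies across the yellow dispatch line. The job is handed in, with about 13.5 s used of the 72 s.

- **Which crate:** once both were down, the scene camera showed the red stamp under the left crate; the right one was plain.
- **Stamped crate:** I pushed it sideways along the bench with both fingers. In the last picture its centre is at about (531, 167) mm, roughly 3 mm from the line's middle on a 60 mm wide line. The camera calibration is good to about 2 mm.
- **Unstamped crate:** it lies on its back about 50 mm to the right of the line's edge and has not moved since it fell.
- **Everything else:** comparing the top picture before and after shows no change at the castings, nut, oil can, green block or caliper.
- **Check that disagreed:** the comparison flagged the tape roll. I looked at it after handing in: it is still at pixel (240,350) as before, and the difference is the arm's shadow falling across it.
- **Forces:** the highest wrist force I read was about 4 N, read only at the end of each move. The arm was clear of everything at hand-in.

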